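# Square up a picture-frame corner

### The arm

A 6-joint arm with a two-finger parallel gripper is mounted at the origin on the work surface. World frame = base frame: x ahead of the robot, y to its left, z up, the work surface at z = 0. Lengths are in m, angles in degrees, forces in N, time in s.
With the tool pointing down it reaches from about 0.3 to 0.75 m from the base axis. Payload 8.5 kg.
Tool frame: the origin (TCP) lies on the mounting face of the last link; the fingertips stand 173 mm ahead of it and the grasp point (between the pads) lies 155 mm ahead of it (env.tips_ahead is the distance from the TCP to the fingertips, in m); z points along the fingers, x is the direction in which the jaws open and shut, and the axes are right-handed (so a half turn about z gives the same grasp; the last joint's range is limited). The gripper opens to 85 mm and grips with 20 to 120 N. Pads are 22 mm wide; open, the fingers measure 114 mm over their backs; the gripper's body (76 mm by 85 mm) begins 54 mm behind the grasp point. The pads swing forward as they close: fully open they stand 13 mm farther back than shut.
Start: joints at [-84.242, 21.807, 74.336, -0, 83.858, -12.336], TCP at [0.171, -0.523, 0.405] pointing down, gripper open.
Joint ranges: [-178.18, 178.18], [-50.72, 133.34], [12.68, 142.11], [-81.47, 261.47], [9.98, 163.14], [-165.26, 165.26]. Speed limits (degrees/s): [136.94, 136.94, 180, 180, 180, 180].

### API

Orientations are given as a 3x3 rotation matrix whose columns are the frame's x, y, z axes.
In Python, from rig import env gives the robot as it stands. The module is installed in compiled form; this text tells all that it offers.
- The arm moves only by the tool step_arm, never from a script. Its argument "increments" is a list of rows, each an object of numbers: "x", "y", "z": the shift along the tool's x, y, z in cm; "wx", "wy", "wz": the turn, a rotation vector about the tool's x, y, z in rad; "gripper": the finger opening in cm, from 0 to 8.54. A call has 1 to 20 rows; each row shifts and turns the commanded pose from where the row before left it, along the tool's axes as they then stand; what a row does not reach is not made up. A row lasts 1/10 s, in which the tool goes at most 50 mm and 8.59 degrees, less where a joint would pass 70% of its speed; a pose out of reach is approached as far as the arm can. A call with a gripper value outside its range is refused whole. The fingers move at their own pace and stop on an object; "newtons" is the grip in N (left out, the last holds). Time passes only in rows, so rows that do not move let the fingers close. It gives the time, the measured TCP pose, the force and the opening at its end, in the units of the state.
- env.observe(): the state, without advancing time (a new reading comes with each control period).
- env.get_image(name): name is "side" or "top"; returns a dict with "color" (480x640x3 uint8, blue, green, red), "camera_matrix" (3x3 intrinsics, pixels), "rvec" (rotation vector, rad) and "tvec" (3), from world to camera coordinates, as OpenCV has them. Camera axes: x right, y down, z forward; pixel columns grow to the right and rows downward; lengths in m; the calibration is good to about 2 mm. A picture is of the moment at which its call begins. There is no depth.
- env.close_job(): hands the job in, once; it reports no verdict.
The state is a dict: "time_s": time; "q": joint angles; "qvel": joint speeds; "joint_efforts": joint torques, N m; "position": TCP position; "tool_rot": TCP orientation; "ft_force": force on the tool from outside, world axes, zero at the start; "wrist_torque": the same for the moment, N m; "grip_width": finger opening in m.
Only numpy, scipy, OpenCV 4.12 (cv2) and the standard library are available. Lean on these libraries where they do the work, as an engineer would, in place of code of your own. Each camera call takes 0.05 s, during which the arm holds its last target. There are 200 camera calls.

### The job

The short rail of this picture-frame corner has swung inward and left a gap in its joint. Pick up the steel square by its wooden handle and press its outside corner into the inside corner of the frame until the joint is closed and both arms bear flush on both rails with about 5 to 10 N each, and keep it pressed there for a good second; then set it down flat in the middle of its cork mat again, not dropping it, and let go. Touch the frame only with the square, never press a rail with more than 25 N (the gesso bruises), and leave the other tools alone.

Things in the scene. Friction and masses are not known exactly. Their poses are not given: they have to be found in the camera images.
- frame: Corner of a picture frame, white gesso with gilt beading, fixed to the bench. Origin: the nominal inside corner, at bench height. The long rail's inner face is nominally its plane y=0; with the joint closed the short rail's is nominally its plane x=0. The rails are hand-cut: each face really lies up to 2 mm to either side of its plane, unmeasured. The square goes in the free quadrant x<0, y<0.
- long_rail: The fixed long rail, 230 x 50 x 30 mm, beading up to 40 mm high; origin and axes as the frame; it lies at x -180 to +50, y 0 to +50 mm (y to within 2 mm). Two 36 mm high steel dogs stand outside it.
- short_rail: The short rail, 150 x 50 x 30 mm; origin at its pivot, the nominal inside corner, from which it runs along its own -y; its inner face is its own plane x=0 (to within 2 mm), its wood lies on the +x side. It swings stiffly about the vertical and stays where it is left; a push of about 2 N at 110 mm from the pivot moves it. The square also rubs: friction about 0.6.
- swing (a joint): Swing of the short rail about the inside corner, rad. 0 = joint closed, rails at a right angle, short rail's end against the long rail (it cannot swing further out). Positive = its free end swung inward, toward -x of the frame; it starts between 0.05 and 0.10.
- square: Steel L-shaped square 16 mm thick, lying flat, about 0.35 kg, arms 22 mm wide. Origin: underside, below the handle. Outside edges: the planes x=+50 (y -70 to +50) and y=+50 mm (x -70 to +50). Wooden handle 26 x 26 mm, sides along x and y, 16 to 62 mm above the underside. Pressed home its axes are the frame's and its outside corner is in the inside corner.
- square_handle (a point): Middle of the wooden handle, 40 mm above the square's underside.
- square_corner (a point): The square's outside corner at its underside.
- mat: Cork mat 200 x 200 x 4 mm fixed on the bench, on which the square starts and must end, handle within 50 mm of the mat's centre. Origin: centre of its underside; its top is 4 mm above.
- gouge_a: Carving gouge, wooden handle 110 mm long and 26 mm thick, steel shank 85 mm; leave alone. Origin: where shank meets handle, at bench height.
- gouge_b: Carving gouge, wooden handle 120 mm; leave alone. Origin as gouge_a.
- jar: Clear jar, 60 mm diameter, 65 mm high; leave alone. Origin: centre of underside.
- sanding_block: Cork sanding block 75 x 45 x 30 mm; leave alone. Origin: centre of underside.
- brush: Flat brush lying on the bench, 200 mm long, 42 mm wide, 20 mm high; leave alone. Origin: underside, at its middle.
- lid_disc: Green round lid, 100 mm diameter, 10 mm high; leave alone. Origin: centre of underside.
Not all that is in view belongs to the job. Leave any green or turquoise look-alike of the square alone.

How it is judged (in metres and radians):
On the way:
1. the held square bears on both rails at once with at least 3 N each, both arms flush (within 0.02 rad, corner within 6 mm of the nominal one) and the joint closed (within 0.012 rad), for 0.6 s (contact force between square and long_rail above 3 N and contact force between square and short_rail above 3 N and contact force between the fingers and square above 1 N and angle between the x axis of square and the x axis of frame, either way round below 0.02 rad and horizontal distance between square_corner and frame below 0.006 m and angle between square's own z axis and vertical below 0.06 rad and value of joint swing below 0.012 rad), for 0.6 s.
At the end, for the whole second after the job is handed in: The joint is still closed (swing below 0.015 rad) and the square lies flat and still on the cork mat, handle within 50 mm of the mat's centre, released (value of joint swing below 0.015 rad and horizontal distance between square and mat below 0.05 m and z of square in the frame of mat below 0.008 m and angle between square's own z axis and vertical below 0.05 rad and linear speed of square below 0.02 m/s and contact force between the fingers and square below 0.1 N); the robot touches nothing.
It fails at once if the square presses on a rail with more than 25 N (contact force between square and long_rail above 25 N or contact force between square and short_rail above 25 N).
It fails at once if the gripper's fingers or arm push on the frame (contact force between any of the fingers, the arm and frame above 2 N or contact force between any of the fingers, the arm and long_rail above 2 N).
It fails at once if the square is dropped (in the air, not held) (height (world z) of square_handle above 0.065 m and contact force between the fingers and square below 0.05 N).
It fails at once if a bystander is moved by more than 30 mm (distance of any of gouge_a, gouge_b, jar, sanding_block, brush, lid_disc from where it was at the start of the episode above 0.03 m).
It also fails if it takes over 72 s, if anything falls off the work surface, if the arm or the gripper's body presses on something with over 40 N, if the wrist force passes 120 N, or if a joint passes its speed limit or range.

## Working session

There is one attempt and no reset: what is moved stays moved. The work goes in short steps, Python scripts to look and compute and a tool call to move; the robot and the scene stay as the last step left them, time stands still between calls to the robot, and variables do not carry over. Pictures are saved under pics/ and viewed, about 8 in all and at most 12, crops included, and the job is handed in when it is done.

Besides the shell and the picture viewer there is one more tool, called after "Call:" as name(argument=value, ...) on one line, values as JSON. step_arm: Moves the arm, as the interface text tells. Its arguments: {"type":"object","properties":{"increments":{"type":"array"},"newtons":{"type":"number"}},"required":["increments"]}

```bash
mkdir -p pics; cat > h.py <<'E'
import numpy as np,cv2
from rig import env
def grab(n,f):
    d=env.get_image(n); np.savez('pics/'+f+'.npz',**{k:d[k] for k in d}); cv2.imwrite('pics/'+f+'.png',d['color']); return d
def load(f): return np.load('pics/'+f+'.npz')
def ray(d,pts,z):
    K=d['camera_matrix'];R=cv2.Rodrigues(np.array(d['rvec'],float))[0];t=np.array(d['tvec'],float).ravel()
    out=[]
    z=np.broadcast_to(z,len(pts))
    for (u,v),h in zip(pts,z):
        r=R.T@np.linalg.inv(K)@[u,v,1];c=-R.T@t
        out.append(c+r*(h-c[2])/r[2])
    return np.array(out)
def proj(d,P): return cv2.projectPoints(np.array(P,float).reshape(-1,3),np.array(d['rvec'],float),np.array(d['tvec'],float),d['camera_matrix'],None)[0].reshape(-1,2)
def crop(f,x0,y0,x1,y1,s,o): cv2.imwrite('pics/'+o+'.png',cv2.resize(cv2.imread('pics/'+f+'.png')[y0:y1,x0:x1],None,fx=s,fy=s,interpolation=cv2.INTER_CUBIC))
E
python3 - <<'E'
from h import *
for n in('top','side'):
    d=grab(n,n+'0'); R=cv2.Rodrigues(np.array(d['rvec'],float))[0]; print(n,-R.T@np.array(d['tvec']).ravel(),R[2],d['camera_matrix'][0,0])
o=env.observe();print(o['tool_rot'],o['ft_force'],o['grip_width'],o['position'])
E
```

```text
top [0.25309748 0.05442457 1.40348469] [ 0.17921071  0.0185105  -0.98363656] 531.9861043377297
side [0.36114709 0.66305451 0.80837477] [ 0.152693   -0.60870024 -0.77856847] 454.2970410769549
[[ 3.10559649e-01 -9.50553880e-01 -1.62404388e-04]
 [-9.50553027e-01 -3.10559592e-01  1.29750631e-03]
 [-1.28378590e-03 -2.48579123e-04 -9.99999145e-01]] [ 1.10618958 -0.09486235 -0.35970495] 0.08538960120193986 [ 0.17078855 -0.52276781  0.4041884 ]
```

View pics/top0.png

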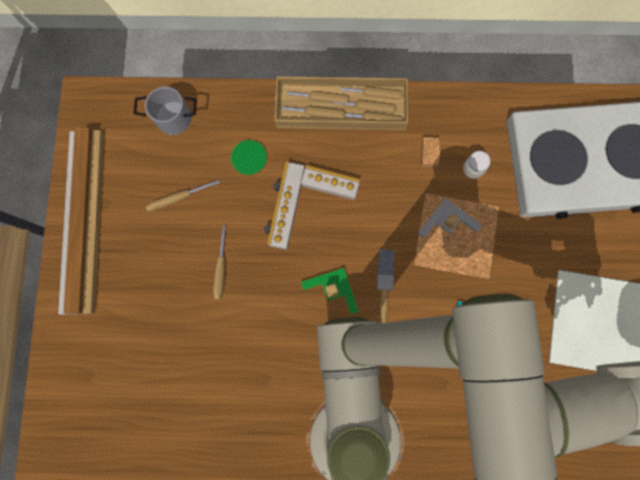

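View pics/side0.png

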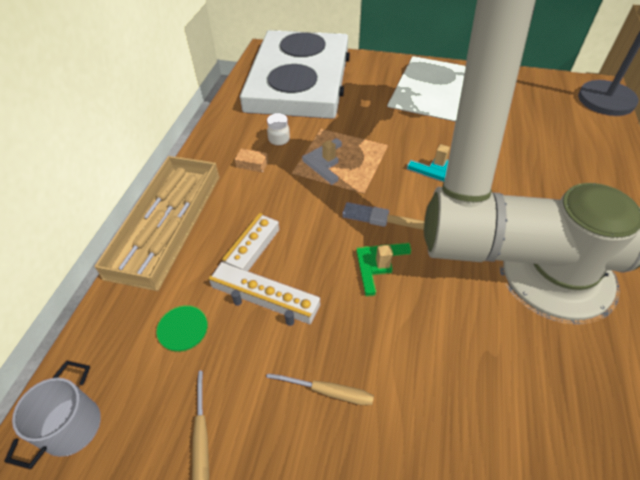

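Square candidates in the top view are the grey steel one on the cork mat (450,218), a green one (331,287) and a turquoise one (460,303). The grey steel one on the cork is the one meant. I'll enlarge the square and the frame to confirm.

```bash
python3 - <<'E'
from h import *
a=cv2.imread('pics/top0.png')
A=cv2.resize(a[180:290,400:510],None,fx=5,fy=5,interpolation=cv2.INTER_CUBIC)
A=cv2.convertScaleAbs(A,alpha=1.5,beta=20)
cv2.imwrite('pics/c1.png',A)
B=cv2.resize(a[150:260,255:375],None,fx=5,fy=5,interpolation=cv2.INTER_CUBIC)
cv2.imwrite('pics/c2.png',B)
E
```

```text
(no output)
```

View pics/c1.png

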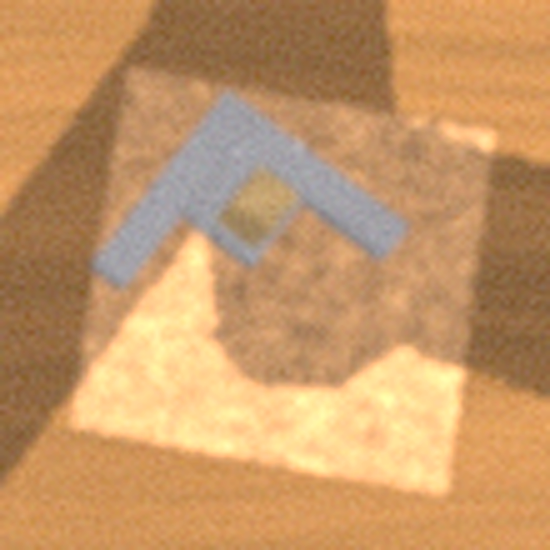

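View pics/c2.png

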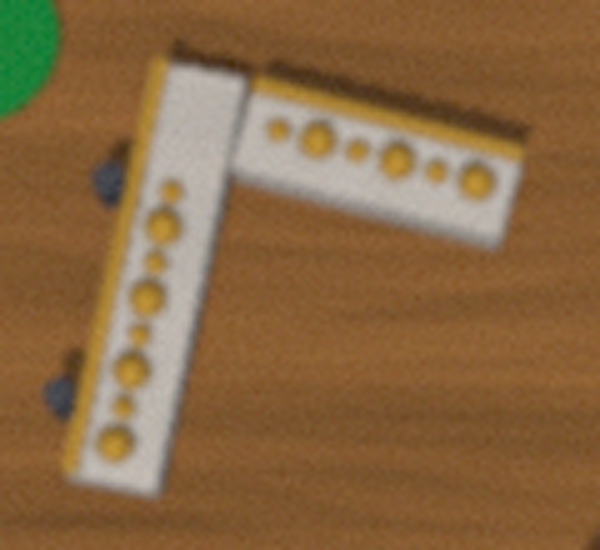

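c1 shows the steel square with its wooden handle on the cork. Its outside corner is at c1 (228,92) and its arm ends at (92,266) and (407,230). c2 shows the long rail's inner edge running (245,75)→(162,495) and the short rail's inner edge (233,183)→(500,248). Next I'll fit poses to these points.

```bash
cat > fit.py <<'E'
from h import *
from scipy.optimize import least_squares
d=load('top0')
def fit(px,loc,x0=(0.4,0.0,0)):
    loc=np.array(loc,float)/1000;px=np.array(px,float)
    def W(p):
        c,s=np.cos(p[2]),np.sin(p[2]); return np.c_[p[0]+c*loc[:,0]-s*loc[:,1],p[1]+s*loc[:,0]+c*loc[:,1],loc[:,2]]
    best=min((least_squares(lambda p:(proj(d,W(p))-px).ravel(),[x0[0],x0[1],a]) for a in np.arange(-3,3.2,1.0)),key=lambda r:r.cost)
    return best.x, best.fun.reshape(-1,2)
E
python3 - <<'E'
from fit import *
np.set_printoptions(precision=4,suppress=True)
c1=lambda P:np.array(P)/5+[400,180]; c2=lambda P:np.array(P)/5+[255,150]
print('mat',*fit(c1([(127,68),(495,130),(447,492),(72,428)]),[(100,100,4),(100,-100,4),(-100,-100,4),(-100,100,4)]))
print('sq',*fit(c1([(228,92),(407,230),(92,266),(122,288),(385,258)]),[(50,50,20),(50,-70,20),(-70,50,20),(-70,28,20),(28,-70,20)]))
print('hand',*fit(c1([(268,165),(303,195),(258,246),(218,208)]),[(13,13,66),(13,-13,66),(-13,-13,66),(-13,13,66)]))
L=ray(d,c2([(245,78),(162,495),(83,487),(165,62)]),.03);print('long top',L)
print('long', *fit(c2([(245,78),(162,495)]),[(50,0,30),(-180,0,30)]))
S=ray(d,c2([(233,183),(500,248),(523,158)]),.03);print('short@30',S, 'at0',ray(d,c2([(233,183),(500,248)]),0))
v=S[1]-S[0];print(np.linalg.norm(v))
for nm,P in (('L',[(0,0,30),(0,0,0)]),):pass
R=env.observe()
E
```

```text
mat [ 0.5276 -0.2658 -0.1564] [[-0.1488 -0.1854]
 [-0.0382 -0.1034]
 [ 0.3269  0.3673]
 [-0.1475 -0.1022]]
sq [ 0.5548 -0.2422 -0.6544] [[-0.4044 -0.0694]
 [ 0.4099 -0.2656]
 [-0.2992 -0.4439]
 [ 0.378   0.2597]
 [-0.0896  0.511 ]]
hand [ 0.5537 -0.2406 -0.7704] [[-1.5036  0.7058]
 [-1.0546  1.7227]
 [ 1.0004 -1.4808]
 [ 1.5532 -0.9315]]
long top [[0.7063 0.1468 0.03  ]
 [0.4778 0.1835 0.03  ]
 [0.4812 0.2252 0.03  ]
 [0.7146 0.1903 0.03  ]]
long [ 0.6562  0.1549 -0.1593] [[-0.0484  0.2821]
 [ 0.0477 -0.2661]]
short@30 [[ 0.6476  0.1515  0.03  ]
 [ 0.6144  0.0083  0.03  ]
 [ 0.6643 -0.0034  0.03  ]] at0 [[0.6563 0.1536 0.    ]
 [0.6223 0.0073 0.    ]]
0.14703276176226537
```

```bash
cat > ov.py <<'E'
from h import *
def box(x0,x1,y0,y1,h): return [(x0,y0,0),(x1,y0,0),(x1,y1,0),(x0,y1,0),(x0,y0,h),(x1,y0,h),(x1,y1,h),(x0,y1,h)]
E_=[(0,1),(1,2),(2,3),(3,0),(4,5),(5,6),(6,7),(7,4),(0,4),(1,5),(2,6),(3,7)]
def wire(img,d,B,p,yaw,x0,y0,s,col):
    B=np.array(B)/1000.;c,sn=np.cos(yaw),np.sin(yaw)
    W=np.c_[p[0]+c*B[:,0]-sn*B[:,1],p[1]+sn*B[:,0]+c*B[:,1],B[:,2]+(p[2] if len(p)>2 else 0)]
    P=(proj(d,W)-[x0,y0]+.5)*s-.5
    for a,b in E_: cv2.line(img,tuple(int(round(v*16)) for v in P[a]),tuple(int(round(v*16)) for v in P[b]),col,1,cv2.LINE_AA,4)
def frame_view(fs,boxes,out,o,yaw,sw,s=4):
    ims=[]
    for f,(x0,y0,x1,y1) in zip(fs,boxes):
        d=load(f);im=cv2.resize(d['color'][y0:y1,x0:x1],None,fx=s,fy=s,interpolation=cv2.INTER_CUBIC)
        wire(im,d,box(-180,50,0,50,30),o,yaw,x0,y0,s,(255,0,0))
        wire(im,d,box(0,50,-150,0,30),o,yaw-sw,x0,y0,s,(0,0,255))
        ims.append(im)
    h=max(i.shape[0] for i in ims);cv2.imwrite('pics/'+out+'.png',np.hstack([cv2.copyMakeBorder(i,0,h-i.shape[0],0,0,0) for i in ims]))
E
python3 -c "
from ov import *
frame_view(['top0','side0'],[(262,155,365,255),(203,208,325,328)],'ov1',(0.6562,0.1549),-0.159,0.069,3.5)"
```

```text
(no output)
```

View pics/ov1.png

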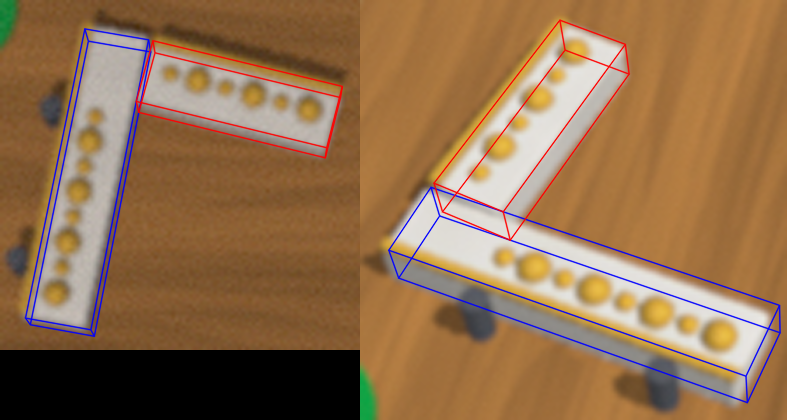

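The top view fits well. In the side view the long rail is off by about 2 px, so I'll take points from a clean side enlargement and fit both cameras together.

```bash
python3 -c "
from h import *
crop('side0',205,210,325,325,5,'c3')"
```

```text
(no output)
```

View pics/c3.png

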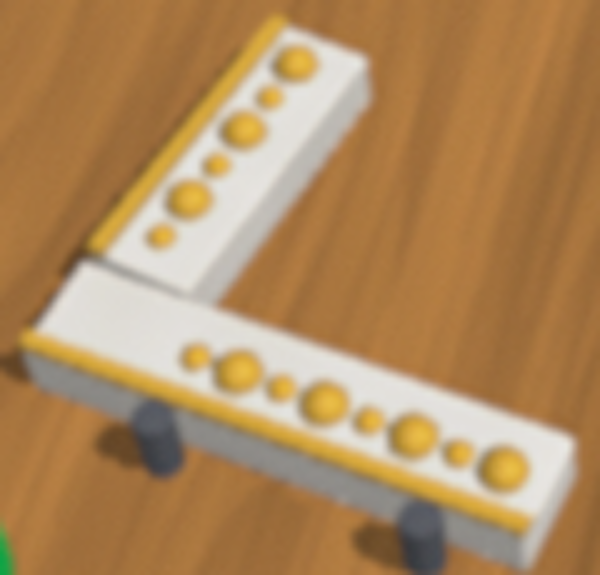

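```bash
cat > jf.py <<'E'
from fit import *
np.set_printoptions(precision=4,suppress=True)
T=load('top0');S=load('side0')
t2=lambda P:(np.array(P,float)+.5)/5-.5+[255,150]; s3=lambda P:(np.array(P,float)+.5)/5-.5+[205,210]
obs=[(S,s3([(575,438),(527,570),(85,262)]),[(-180,0,30),(-180,50,0),(50,0,30)],0),
 (S,s3([(370,62),(370,100)]),[(0,-150,30),(0,-150,0)],1),
 (T,t2([(245,75),(162,495)]),[(50,0,30),(-180,0,30)],0),
 (T,t2([(500,248)]),[(0,-150,0)],1)]
def pr(p,d,L,k):
    L=np.array(L,float)/1000;a=p[2]-k*p[3];c,s=np.cos(a),np.sin(a)
    return proj(d,np.c_[p[0]+c*L[:,0]-s*L[:,1],p[1]+s*L[:,0]+c*L[:,1],L[:,2]])
for sel in (obs,obs[:2],obs[2:]):
    r=least_squares(lambda p:np.concatenate([(pr(p,d,L,k)-px).ravel() for d,px,L,k in sel]),[.656,.155,-.159,.07])
    print(r.x);print(r.fun.reshape(-1,2).T)
t1=lambda P:(np.array(P,float)+.5)/5-.5+[400,180]
print('mat',fit(t1([(127,68),(495,130),(447,492),(72,428)]),[(100,100,4),(100,-100,4),(-100,-100,4),(-100,100,4)])[0])
print('sq',fit(t1([(228,92),(407,230),(92,266),(122,288),(385,258)]),[(50,50,20),(50,-70,20),(-70,50,20),(-70,28,20),(28,-70,20)])[0])
print('hand',fit(t1([(268,165),(303,195),(258,246),(218,208)]),[(13,13,66),(13,-13,66),(-13,-13,66),(-13,13,66)])[0])
E
python3 jf.py
```

```text
[ 0.6592  0.1569 -0.1728  0.0757]
[[ 0.6213  0.6708 -0.3171 -0.6376  0.458  -0.1045 -1.1732 -1.1424]
 [-0.9433  0.3895 -0.7465 -0.9945 -0.0858  0.2279 -1.1989  0.348 ]]
[ 0.6596  0.1578 -0.1744  0.0816]
[[ 0.2617  0.2649 -0.6364 -0.5028  0.5909]
 [-0.4648  0.8781 -0.4509 -0.5471  0.3587]]
[ 0.6579  0.1554 -0.1605  0.07  ]
[[ 0.1889  0.1787 -0.3738]
 [ 0.6694 -0.5341 -0.0959]]
mat [ 0.5287 -0.2648 -0.1563]
sq [ 0.5559 -0.2411 -0.6543]
hand [ 0.5548 -0.2396 -0.7703]
```

Call:
step_arm(increments=[{"wz": -0.12,"gripper": 8.5},{"wz": -0.12},{"wz": -0.12},{"wz": -0.12},{"wz": -0.12},{"x": 1.1,"y": -3.82},{"x": 1.1,"y": -3.82},{"x": 1.1,"y": -3.82},{"x": 1.1,"y": -3.82},{"x": 1.1,"y": -3.82},{"x": 1.1,"y": -3.82},{"x": 1.1,"y": -3.82},{"x": 1.1,"y": -3.82},{"x": 1.1,"y": -3.82},{"x": 1.1,"y": -3.82},{"x": 1.1,"y": -3.82},{"x": 1.1,"y": -3.82},{"z": 2.5},{"z": 2.5},{"z": 2.5}])

```text
invalid input at $.increments[0]: expected keys x, y, z, wx, wy, wz, gripper
```

Call:
step_arm(increments=[{"x": 0,"y": 0,"z": 0,"wx": 0,"wy": 0,"wz": -0.12,"gripper": 8.5},{"x": 0,"y": 0,"z": 0,"wx": 0,"wy": 0,"wz": -0.12,"gripper": 8.5},{"x": 0,"y": 0,"z": 0,"wx": 0,"wy": 0,"wz": -0.12,"gripper": 8.5},{"x": 0,"y": 0,"z": 0,"wx": 0,"wy": 0,"wz": -0.12,"gripper": 8.5},{"x": 0,"y": 0,"z": 0,"wx": 0,"wy": 0,"wz": -0.12,"gripper": 8.5},{"x": 1.1,"y": -3.82,"z": 0,"wx": 0,"wy": 0,"wz": 0,"gripper": 8.5},{"x": 1.1,"y": -3.82,"z": 0,"wx": 0,"wy": 0,"wz": 0,"gripper": 8.5},{"x": 1.1,"y": -3.82,"z": 0,"wx": 0,"wy": 0,"wz": 0,"gripper": 8.5},{"x": 1.1,"y": -3.82,"z": 0,"wx": 0,"wy": 0,"wz": 0,"gripper": 8.5},{"x": 1.1,"y": -3.82,"z": 0,"wx": 0,"wy": 0,"wz": 0,"gripper": 8.5},{"x": 1.1,"y": -3.82,"z": 0,"wx": 0,"wy": 0,"wz": 0,"gripper": 8.5},{"x": 1.1,"y": -3.82,"z": 0,"wx": 0,"wy": 0,"wz": 0,"gripper": 8.5},{"x": 1.1,"y": -3.82,"z": 0,"wx": 0,"wy": 0,"wz": 0,"gripper": 8.5},{"x": 1.1,"y": -3.82,"z": 0,"wx": 0,"wy": 0,"wz": 0,"gripper": 8.5},{"x": 1.1,"y": -3.82,"z": 0,"wx": 0,"wy": 0,"wz": 0,"gripper": 8.5},{"x": 1.1,"y": -3.82,"z": 0,"wx": 0,"wy": 0,"wz": 0,"gripper": 8.5},{"x": 1.1,"y": -3.82,"z": 0,"wx": 0,"wy": 0,"wz": 0,"gripper": 8.5},{"x": 0,"y": 0,"z": 2.5,"wx": 0,"wy": 0,"wz": 0,"gripper": 8.5},{"x": 0,"y": 0,"z": 2.5,"wx": 0,"wy": 0,"wz": 0,"gripper": 8.5},{"x": 0,"y": 0,"z": 2.5,"wx": 0,"wy": 0,"wz": 0,"gripper": 8.5}])

```text
time_s: 2.1
position: [0.5549, -0.2392, 0.3284]
tool_rot: [[0.794, -0.609, -0.001], [-0.609, -0.794, 0.0], [-0.001, 0.0, -1.0]]
ft_force: [0.3, -0.7, -0.5]
grip_width: 0.085
```

```bash
cat > st.py <<'E'
from h import *
np.set_printoptions(precision=4,suppress=True)
def st():
    o=env.observe();R=np.array(o['tool_rot']);f=np.array(o['ft_force'])
    print('t',round(o['time_s'],2),'p',np.array(o['position']),'ang',round(np.arctan2(R[1,0],R[0,0]),4),'z',R[:,2],'f',f,'ftool',R.T@f,'tq',np.array(o['wrist_torque']),'w',round(o['grip_width'],4));return o,R
def delta(tx,ty,tz):
    o,R=st(); print('tool delta cm',R.T@(np.array([tx,ty,tz])-o['position'])*100)
E
python3 - <<'E'
from st import *
delta(.555,-.240,.202)
d=grab('side','side1');crop('side1',255,60,415,200,5,'c4')
E
```

```text
t 2.1 p [ 0.5549 -0.2392  0.3284] ang -0.6542 z [-0.0006  0.0004 -1.    ] f [ 0.3172 -0.6846 -0.4656] ftool [0.6686 0.3502 0.4652] tq [-0.0234  0.0034  0.0196] w 0.085
tool delta cm [ 0.0684  0.0551 12.6369]
```

View pics/c4.png

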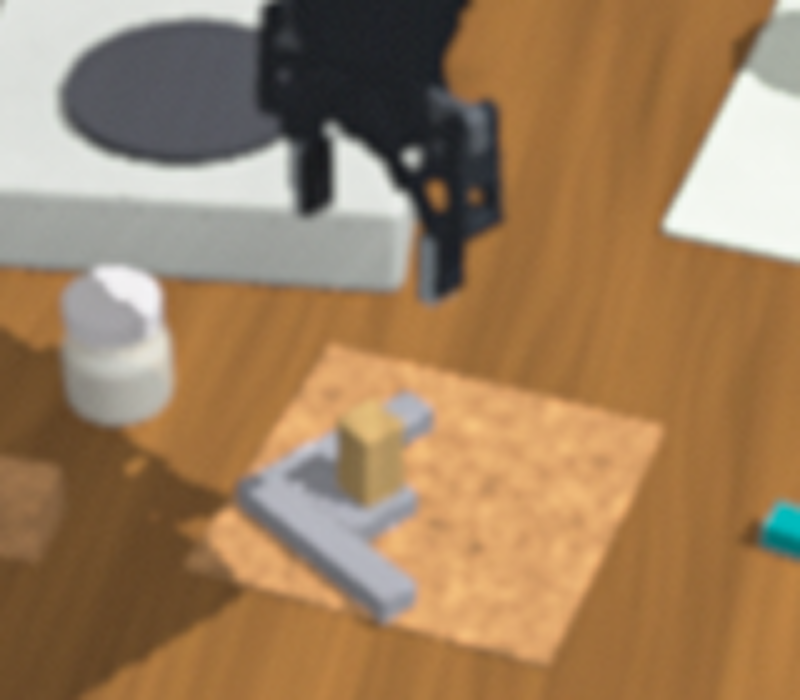

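c4 confirms the steel square on cork, with its handle top at c4 (371,424), its corner at (243,487) and the jaws above it. I'll cross-check its position from this view.

```bash
python3 - <<'E'
from st import *
d=load('side1');q=lambda P:(np.array(P,float)+.5)/5-.5+[255,60]
print(ray(d,q([(371,424),(371,500),(240,487),(412,580),(383,607)]),[.066,.020,.02,.02,.02]))
c,s=np.cos(-.6543),np.sin(-.6543)
for x,y,z in [(0,0,66),(50,50,20),(-70,28,20),(-70,50,20)]: 
  W=[.5559+(c*x-s*y)/1e3,-.2411+(s*x+c*y)/1e3,z/1e3];print(W,(proj(d,[W])+.5-[255,60])*5)
E
```

```text
[[ 0.5574 -0.2367  0.066 ]
 [ 0.5563 -0.232   0.02  ]
 [ 0.626  -0.2275  0.02  ]
 [ 0.523  -0.1767  0.02  ]
 [ 0.5331 -0.1543  0.02  ]]
[np.float64(0.5559), np.float64(-0.2411), 0.066] [[376.2736 419.4592]]
[np.float64(0.6260039052910751), np.float64(-0.23185649076703196), 0.02] [[242.4789 482.1966]]
[np.float64(0.5173977207294397), np.float64(-0.17628044669259296), 0.02] [[423.1015 582.6498]]
[np.float64(0.5307870078622232), np.float64(-0.15882401549730343), 0.02] [[389.9713 602.0965]]
```

Call:
step_arm(increments=[{"x": 0.1,"y": -0.1,"z": 2.5,"wx": 0,"wy": 0,"wz": 0,"gripper": 8.5},{"x": 0,"y": 0,"z": 2.5,"wx": 0,"wy": 0,"wz": 0,"gripper": 8.5},{"x": 0,"y": 0,"z": 2.5,"wx": 0,"wy": 0,"wz": 0,"gripper": 8.5},{"x": 0,"y": 0,"z": 2.5,"wx": 0,"wy": 0,"wz": 0,"gripper": 8.5},{"x": 0,"y": 0,"z": 1.5,"wx": 0,"wy": 0,"wz": 0,"gripper": 8.5},{"x": 0,"y": 0,"z": 1.1,"wx": 0,"wy": 0,"wz": 0,"gripper": 8.5},{"x": 0,"y": 0,"z": 0,"wx": 0,"wy": 0,"wz": 0,"gripper": 5},{"x": 0,"y": 0,"z": 0,"wx": 0,"wy": 0,"wz": 0,"gripper": 5},{"x": 0,"y": 0,"z": 0,"wx": 0,"wy": 0,"wz": 0,"gripper": 3.5},{"x": 0,"y": 0,"z": 0,"wx": 0,"wy": 0,"wz": 0,"gripper": 3.5},{"x": 0,"y": 0,"z": 0,"wx": 0,"wy": 0,"wz": 0,"gripper": 1},{"x": 0,"y": 0,"z": 0,"wx": 0,"wy": 0,"wz": 0,"gripper": 1},{"x": 0,"y": 0,"z": 0,"wx": 0,"wy": 0,"wz": 0,"gripper": 1},{"x": 0,"y": 0,"z": 0,"wx": 0,"wy": 0,"wz": 0,"gripper": 1},{"x": 0,"y": 0,"z": 0,"wx": 0,"wy": 0,"wz": 0,"gripper": 1},{"x": 0,"y": 0,"z": 0,"wx": 0,"wy": 0,"wz": 0,"gripper": 1}], newtons=80)

```text
time_s: 3.75
position: [0.5564, -0.2396, 0.2047]
tool_rot: [[0.793, -0.609, 0.002], [-0.609, -0.793, -0.001], [0.002, -0.0, -1.0]]
ft_force: [-0.2, -0.2, 5.8]
grip_width: 0.0248
```

```bash
python3 -c "
from st import *
st()"
```

```text
t 3.75 p [ 0.5564 -0.2396  0.2047] ang -0.655 z [ 0.0018 -0.0012 -1.    ] f [-0.172  -0.1501  5.7999] ftool [-0.0324  0.223  -5.8   ] tq [ 0.0751  0.017  -0.0491] w 0.0248
```

Call:
step_arm(increments=[{"x": 0,"y": 0,"z": -1,"wx": 0,"wy": 0,"wz": 0,"gripper": 1},{"x": 0,"y": 0,"z": -2,"wx": 0,"wy": 0,"wz": 0,"gripper": 1},{"x": 0,"y": 0,"z": -3,"wx": 0,"wy": 0,"wz": 0,"gripper": 1},{"x": 0,"y": 0,"z": -3,"wx": 0,"wy": 0,"wz": 0,"gripper": 1},{"x": 0,"y": 0,"z": -2,"wx": 0,"wy": 0,"wz": 0,"gripper": 1},{"x": 0,"y": 0,"z": -1,"wx": 0,"wy": 0,"wz": 0,"gripper": 1},{"x": 0,"y": 0,"z": 0,"wx": 0,"wy": 0,"wz": -0.098,"gripper": 1},{"x": 0,"y": 0,"z": 0,"wx": 0,"wy": 0,"wz": -0.098,"gripper": 1},{"x": 0,"y": 0,"z": 0,"wx": 0,"wy": 0,"wz": -0.098,"gripper": 1},{"x": 0,"y": 0,"z": 0,"wx": 0,"wy": 0,"wz": -0.098,"gripper": 1},{"x": 0,"y": 0,"z": 0,"wx": 0,"wy": 0,"wz": -0.097,"gripper": 1}])

```text
time_s: 4.85
position: [0.556, -0.2393, 0.3229]
tool_rot: [[0.987, -0.161, -0.002], [-0.161, -0.987, 0.001], [-0.002, -0.001, -1.0]]
ft_force: [-0.6, 0.5, -3.1]
grip_width: 0.0254
```

Call:
step_arm(increments=[{"x": -0.2,"y": -1.7,"z": 0,"wx": 0,"wy": 0,"wz": 0,"gripper": 1},{"x": -0.4,"y": -3.4,"z": 0,"wx": 0,"wy": 0,"wz": 0,"gripper": 1},{"x": -0.4,"y": -3.4,"z": 0,"wx": 0,"wy": 0,"wz": 0,"gripper": 1},{"x": -0.4,"y": -3.4,"z": 0,"wx": 0,"wy": 0,"wz": 0,"gripper": 1},{"x": -0.4,"y": -3.4,"z": 0,"wx": 0,"wy": 0,"wz": 0,"gripper": 1},{"x": -0.4,"y": -3.4,"z": 0,"wx": 0,"wy": 0,"wz": 0,"gripper": 1},{"x": -0.4,"y": -3.4,"z": 0,"wx": 0,"wy": 0,"wz": 0,"gripper": 1},{"x": -0.4,"y": -3.4,"z": 0,"wx": 0,"wy": 0,"wz": 0,"gripper": 1},{"x": -0.4,"y": -3.4,"z": 0,"wx": 0,"wy": 0,"wz": 0,"gripper": 1},{"x": -0.4,"y": -3.4,"z": 0,"wx": 0,"wy": 0,"wz": 0,"gripper": 1},{"x": -0.2,"y": -1.7,"z": 0,"wx": 0,"wy": 0,"wz": 0,"gripper": 1},{"x": 0,"y": 0,"z": 0,"wx": 0,"wy": 0,"wz": 0,"gripper": 1},{"x": 0,"y": 0,"z": 0,"wx": 0,"wy": 0,"wz": 0,"gripper": 1}])

```text
time_s: 6.15
position: [0.5724, 0.103, 0.3234]
tool_rot: [[0.986, -0.165, -0.001], [-0.165, -0.986, -0.0], [-0.001, 0.0, -1.0]]
ft_force: [-1.1, -0.4, -3.0]
grip_width: 0.0251
```

```bash
python3 - <<'E'
from st import *
delta(.5735,.1003,.2067)
grab('top','top2');grab('side','side2')
a=cv2.resize(cv2.imread('pics/top2.png')[150:270,250:370],None,fx=3.3,fy=3.3,interpolation=cv2.INTER_CUBIC)
b=cv2.resize(cv2.imread('pics/side2.png')[190:330,200:340],None,fx=2.83,fy=2.83,interpolation=cv2.INTER_CUBIC)
h=min(a.shape[0],b.shape[0]);cv2.imwrite('pics/c5.png',np.hstack([a[:h],b[:h]]))
E
```

```text
t 6.15 p [0.5724 0.103  0.3234] ang -0.1662 z [-0.0011 -0.0001 -1.    ] f [-1.0626 -0.37   -2.9519] ftool [-0.9835  0.5397  2.9532] tq [-0.0835  0.0242  0.0096] w 0.0251
tool delta cm [ 0.1635  0.2424 11.6666]
```

View pics/c5.png

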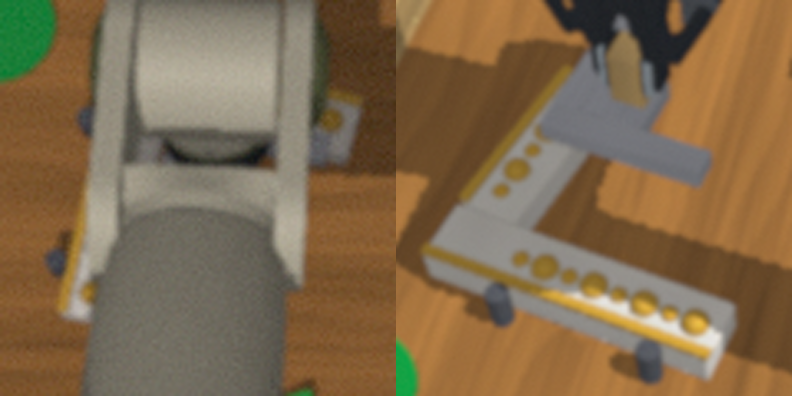

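Call:
step_arm(increments=[{"x": 0.16,"y": 0.24,"z": 1.5,"wx": 0,"wy": 0,"wz": 0,"gripper": 1},{"x": 0,"y": 0,"z": 2.5,"wx": 0,"wy": 0,"wz": 0,"gripper": 1},{"x": 0,"y": 0,"z": 2.5,"wx": 0,"wy": 0,"wz": 0,"gripper": 1},{"x": 0,"y": 0,"z": 2.5,"wx": 0,"wy": 0,"wz": 0,"gripper": 1},{"x": 0,"y": 0,"z": 1.5,"wx": 0,"wy": 0,"wz": 0,"gripper": 1},{"x": 0,"y": 0,"z": 0.8,"wx": 0,"wy": 0,"wz": 0,"gripper": 1},{"x": 0,"y": 0,"z": 0.37,"wx": 0,"wy": 0,"wz": 0,"gripper": 1},{"x": 0,"y": 0,"z": 0,"wx": 0,"wy": 0,"wz": 0,"gripper": 1},{"x": 0,"y": 0,"z": 0,"wx": 0,"wy": 0,"wz": 0,"gripper": 1}])

```text
time_s: 7.15
position: [0.5743, 0.0997, 0.2078]
tool_rot: [[0.986, -0.166, 0.001], [-0.166, -0.986, -0.0], [0.001, -0.0, -1.0]]
ft_force: [-0.3, -0.4, -2.0]
grip_width: 0.0252
```

```bash
python3 - <<'E'
from st import *
st();st()
delta(.6014,.1159,.2067)
grab('side','side3');crop('side3',200,190,350,330,4,'c6')
E
```

```text
t 7.15 p [0.5743 0.0997 0.2078] ang -0.1663 z [ 0.0015 -0.     -1.    ] f [-0.3335 -0.3846 -2.0176] ftool [-0.2682  0.4349  2.0171] tq [ 0.0114 -0.01   -0.019 ] w 0.0252
t 7.15 p [0.5743 0.0997 0.2078] ang -0.1663 z [ 0.0015 -0.     -1.    ] f [-0.3335 -0.3846 -2.0176] ftool [-0.2682  0.4349  2.0171] tq [ 0.0114 -0.01   -0.019 ] w 0.0252
t 7.15 p [0.5743 0.0997 0.2078] ang -0.1663 z [ 0.0015 -0.     -1.    ] f [-0.3335 -0.3846 -2.0176] ftool [-0.2682  0.4349  2.0171] tq [ 0.0114 -0.01   -0.019 ] w 0.0252
tool delta cm [ 2.4074 -2.0489  0.1189]
```

View pics/c6.png

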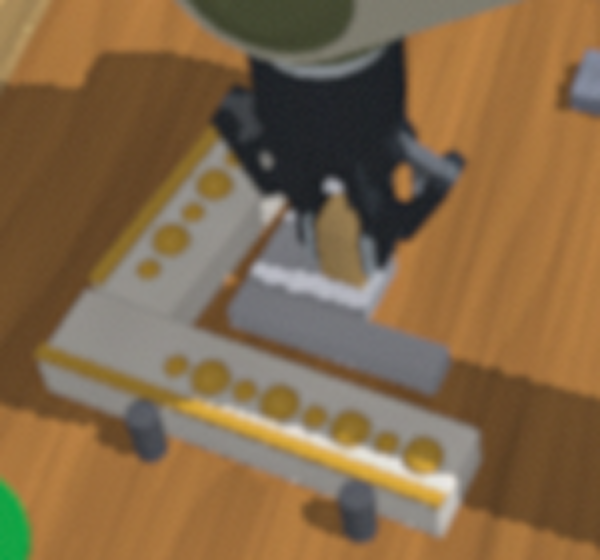

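The square is held level over the free quadrant, clear of both rails. I'll close in gently while watching the force.

Call:
step_arm(increments=[{"x": 0.3,"y": -0.5,"z": 0.1,"wx": 0,"wy": 0,"wz": 0,"gripper": 1},{"x": 0.3,"y": -0.5,"z": 0,"wx": 0,"wy": 0,"wz": 0,"gripper": 1},{"x": 0.2,"y": -0.3,"z": 0,"wx": 0,"wy": 0,"wz": 0,"gripper": 1},{"x": 0.1,"y": -0.2,"z": 0,"wx": 0,"wy": 0,"wz": 0,"gripper": 1},{"x": 0,"y": 0,"z": 0,"wx": 0,"wy": 0,"wz": 0,"gripper": 1},{"x": 0,"y": 0,"z": 0,"wx": 0,"wy": 0,"wz": 0,"gripper": 1}])

```text
time_s: 7.8
position: [0.5853, 0.1132, 0.206]
tool_rot: [[0.986, -0.165, -0.0], [-0.165, -0.986, -0.0], [-0.0, 0.0, -1.0]]
ft_force: [-0.7, 0.0, -2.3]
grip_width: 0.0252
```

```bash
python3 - <<'E'
from st import *
delta(.6014,.1159,.2067)
E
```

```text
t 7.8 p [0.5853 0.1132 0.206 ] ang -0.1659 z [-0.0002 -0.     -1.    ] f [-0.7371  0.015  -2.288 ] ftool [-0.729   0.1068  2.2882] tq [-0.0319  0.0583  0.0356] w 0.0252
tool delta cm [ 1.5385 -0.5352 -0.0726]
```

Call:
step_arm(increments=[{"x": 0,"y": -0.1,"z": 0,"wx": 0,"wy": 0,"wz": 0,"gripper": 1},{"x": 0,"y": -0.1,"z": 0,"wx": 0,"wy": 0,"wz": 0,"gripper": 1},{"x": 0,"y": -0.1,"z": 0,"wx": 0,"wy": 0,"wz": 0,"gripper": 1},{"x": 0,"y": 0,"z": 0,"wx": 0,"wy": 0,"wz": 0,"gripper": 1},{"x": 0,"y": 0,"z": 0,"wx": 0,"wy": 0,"wz": 0,"gripper": 1}])

```text
time_s: 8.3
position: [0.5859, 0.1161, 0.206]
tool_rot: [[0.986, -0.165, 0.0], [-0.165, -0.986, 0.0], [0.0, -0.0, -1.0]]
ft_force: [0.2, -0.5, -4.3]
grip_width: 0.0248
```

```bash
python3 - <<'E'
from st import *
delta(.6014,.1159,.2067)
E
```

```text
t 8.3 p [0.5859 0.1161 0.206 ] ang -0.166 z [ 0.  0. -1.] f [ 0.2066 -0.4759 -4.2764] ftool [0.2823 0.4352 4.2764] tq [-0.0125  0.064   0.0021] w 0.0248
tool delta cm [ 1.5339 -0.2341 -0.0669]
```

Call:
step_arm(increments=[{"x": 0,"y": -0.1,"z": 0,"wx": 0,"wy": 0,"wz": 0,"gripper": 1},{"x": 0,"y": -0.1,"z": 0,"wx": 0,"wy": 0,"wz": 0,"gripper": 1},{"x": 0,"y": 0,"z": 0,"wx": 0,"wy": 0,"wz": 0,"gripper": 1},{"x": 0,"y": 0,"z": 0,"wx": 0,"wy": 0,"wz": 0,"gripper": 1}])

```text
time_s: 8.7
position: [0.5862, 0.1181, 0.206]
tool_rot: [[0.986, -0.165, 0.0], [-0.165, -0.986, -0.0], [0.0, 0.0, -1.0]]
ft_force: [-0.5, -0.5, -3.5]
grip_width: 0.0254
```

```bash
python3 - <<'E'
from st import *
delta(.6014,.1159,.2067)
E
```

```text
t 8.7 p [0.5862 0.1181 0.206 ] ang -0.1659 z [ 0. -0. -1.] f [-0.4834 -0.5298 -3.4785] ftool [-0.3894  0.6022  3.4785] tq [0.0164 0.0477 0.0243] w 0.0254
tool delta cm [ 1.5324 -0.0334 -0.0671]
```

Call:
step_arm(increments=[{"x": 0,"y": -0.1,"z": 0,"wx": 0,"wy": 0,"wz": 0,"gripper": 1},{"x": 0,"y": -0.1,"z": 0,"wx": 0,"wy": 0,"wz": 0,"gripper": 1},{"x": 0,"y": 0,"z": 0,"wx": 0,"wy": 0,"wz": 0,"gripper": 1},{"x": 0,"y": 0,"z": 0,"wx": 0,"wy": 0,"wz": 0,"gripper": 1}])

```text
time_s: 9.1
position: [0.5865, 0.1194, 0.2061]
tool_rot: [[0.986, -0.166, -0.001], [-0.166, -0.986, -0.002], [-0.001, 0.002, -1.0]]
ft_force: [-1.6, -5.4, -1.5]
grip_width: 0.0248
```

```bash
python3 - <<'E'
from st import *
delta(.6014,.1159,.2067)
E
```

```text
t 9.1 p [0.5865 0.1194 0.2061] ang -0.1664 z [-0.0008 -0.0015 -1.    ] f [-1.5878 -5.3682 -1.5424] ftool [-0.676   5.5545  1.5517] tq [-0.9517  0.3351 -0.2239] w 0.0248
tool delta cm [ 1.5313  0.1002 -0.0592]
```

Call:
step_arm(increments=[{"x": 0,"y": 0,"z": 0,"wx": 0,"wy": 0,"wz": 0.005,"gripper": 1},{"x": 0,"y": 0,"z": 0,"wx": 0,"wy": 0,"wz": 0,"gripper": 1},{"x": 0,"y": 0,"z": 0,"wx": 0,"wy": 0,"wz": 0,"gripper": 1}])

```text
time_s: 9.4
position: [0.5864, 0.1196, 0.2061]
tool_rot: [[0.985, -0.17, -0.001], [-0.17, -0.985, -0.001], [-0.001, 0.001, -1.0]]
ft_force: [-2.1, -5.3, -0.6]
grip_width: 0.0253
```

```bash
python3 - <<'E'
from st import *
delta(.6014,.1159,.2067)
E
```

```text
t 9.4 p [0.5864 0.1196 0.2061] ang -0.1713 z [-0.001  -0.0011 -1.    ] f [-2.1283 -5.3332 -0.6409] ftool [-1.1878  5.6171  0.6489] tq [-0.8948  0.4433 -0.1511] w 0.0253
tool delta cm [ 1.5416  0.1059 -0.0651]
```

Call:
step_arm(increments=[{"x": 0,"y": 0,"z": 0,"wx": 0,"wy": 0,"wz": 0.005,"gripper": 1},{"x": 0,"y": 0,"z": 0,"wx": 0,"wy": 0,"wz": 0,"gripper": 1},{"x": 0,"y": 0,"z": 0,"wx": 0,"wy": 0,"wz": 0,"gripper": 1}])

```text
time_s: 9.7
position: [0.5863, 0.1197, 0.206]
tool_rot: [[0.985, -0.175, -0.001], [-0.175, -0.985, -0.001], [-0.001, 0.001, -1.0]]
ft_force: [-3.0, -4.7, -1.4]
grip_width: 0.0247
```

```bash
python3 - <<'E'
from st import *
delta(.6014,.1159,.2067)
E
```

```text
t 9.7 p [0.5863 0.1197 0.206 ] ang -0.176 z [-0.0012 -0.0009 -1.    ] f [-2.9625 -4.6647 -1.3665] ftool [-2.0984  5.1099  1.3744] tq [-0.8939  0.5085 -0.0819] w 0.0247
tool delta cm [ 1.5497  0.112  -0.0749]
```

Call:
step_arm(increments=[{"x": 0,"y": 0.05,"z": 0,"wx": 0,"wy": 0,"wz": 0.005,"gripper": 1},{"x": 0,"y": 0,"z": 0,"wx": 0,"wy": 0,"wz": 0,"gripper": 1},{"x": 0,"y": 0,"z": 0,"wx": 0,"wy": 0,"wz": 0,"gripper": 1}])

```text
time_s: 10.0
position: [0.5863, 0.1195, 0.2059]
tool_rot: [[0.984, -0.179, -0.001], [-0.179, -0.984, -0.0], [-0.001, 0.0, -1.0]]
ft_force: [-2.4, -3.3, -3.4]
grip_width: 0.025
```

```bash
python3 - <<'E'
from st import *
delta(.6014,.1159,.2067)
E
```

```text
t 10.0 p [0.5863 0.1195 0.2059] ang -0.1804 z [-0.0007 -0.0003 -1.    ] f [-2.4083 -3.3044 -3.3674] ftool [-1.7741  3.6815  3.3701] tq [-0.6093  0.4673  0.321 ] w 0.025
tool delta cm [ 1.5463  0.0876 -0.0803]
```

Call:
step_arm(increments=[{"x": 0,"y": 0,"z": 0,"wx": 0,"wy": 0,"wz": 0.005,"gripper": 1},{"x": 0,"y": 0,"z": 0,"wx": 0,"wy": 0,"wz": 0,"gripper": 1},{"x": 0,"y": 0,"z": 0,"wx": 0,"wy": 0,"wz": 0,"gripper": 1}])

```text
time_s: 10.3
position: [0.5863, 0.1194, 0.2059]
tool_rot: [[0.983, -0.184, -0.001], [-0.184, -0.983, -0.001], [-0.001, 0.001, -1.0]]
ft_force: [-3.4, -4.5, -1.8]
grip_width: 0.0251
```

```bash
python3 - <<'E'
from st import *
delta(.6014,.1159,.2067)
E
```

```text
t 10.3 p [0.5863 0.1194 0.2059] ang -0.1855 z [-0.0012 -0.0007 -1.    ] f [-3.3993 -4.503  -1.841 ] ftool [-2.5087  5.051   1.8481] tq [-0.8064  0.6872  0.4238] w 0.0251
tool delta cm [ 1.5533  0.0671 -0.0852]
```

The square is flush to the long rail at a tool angle of about -0.178, because the moment flips between -0.176 and -0.180. I'll set that angle, ease off in y and push in x.

Call:
step_arm(increments=[{"x": 0,"y": 0.1,"z": 0,"wx": 0,"wy": 0,"wz": -0.0075,"gripper": 1},{"x": 0.2,"y": 0,"z": 0,"wx": 0,"wy": 0,"wz": 0,"gripper": 1},{"x": 0.2,"y": 0,"z": 0,"wx": 0,"wy": 0,"wz": 0,"gripper": 1},{"x": 0.1,"y": 0,"z": 0,"wx": 0,"wy": 0,"wz": 0,"gripper": 1},{"x": 0.1,"y": 0,"z": 0,"wx": 0,"wy": 0,"wz": 0,"gripper": 1},{"x": 0,"y": 0,"z": 0,"wx": 0,"wy": 0,"wz": 0,"gripper": 1},{"x": 0,"y": 0,"z": 0,"wx": 0,"wy": 0,"wz": 0,"gripper": 1}])

```text
time_s: 11.0
position: [0.5922, 0.1175, 0.206]
tool_rot: [[0.984, -0.178, -0.0], [-0.178, -0.984, 0.0], [-0.0, -0.0, -1.0]]
ft_force: [-0.7, 0.7, -3.2]
grip_width: 0.0251
```

```bash
python3 - <<'E'
from st import *
delta(.6014,.1159,.2067)
E
```

```text
t 11.0 p [0.5922 0.1175 0.206 ] ang -0.1786 z [-0.      0.0001 -1.    ] f [-0.6997  0.687  -3.2294] ftool [-0.8105 -0.5517  3.2295] tq [-0.0156 -0.003  -0.0341] w 0.0251
tool delta cm [ 0.9352 -0.0048 -0.0697]
```

Call:
step_arm(increments=[{"x": 0.1,"y": 0,"z": 0,"wx": 0,"wy": 0,"wz": 0,"gripper": 1},{"x": 0.1,"y": 0,"z": 0,"wx": 0,"wy": 0,"wz": 0,"gripper": 1},{"x": 0,"y": 0,"z": 0,"wx": 0,"wy": 0,"wz": 0,"gripper": 1}])

```text
time_s: 11.3
position: [0.5941, 0.1172, 0.206]
tool_rot: [[0.984, -0.178, -0.001], [-0.178, -0.984, 0.0], [-0.001, -0.0, -1.0]]
ft_force: [-1.4, -0.5, -1.9]
grip_width: 0.0251
```

```bash
python3 - <<'E'
from st import *
delta(.6014,.1159,.2067)
E
```

```text
t 11.3 p [0.5941 0.1172 0.206 ] ang -0.1787 z [-0.0005  0.0001 -1.    ] f [-1.4472 -0.5499 -1.9158] ftool [-1.3254  0.7983  1.9165] tq [-0.0011  0.3199 -0.0751] w 0.0251
tool delta cm [ 0.7405 -0.0065 -0.073 ]
```

Call:
step_arm(increments=[{"x": 0.1,"y": 0,"z": 0,"wx": 0,"wy": 0,"wz": 0,"gripper": 1},{"x": 0.1,"y": 0,"z": 0,"wx": 0,"wy": 0,"wz": 0,"gripper": 1},{"x": 0.1,"y": 0,"z": 0,"wx": 0,"wy": 0,"wz": 0,"gripper": 1},{"x": 0,"y": 0,"z": 0,"wx": 0,"wy": 0,"wz": 0,"gripper": 1}])

```text
time_s: 11.7
position: [0.5972, 0.1165, 0.2059]
tool_rot: [[0.984, -0.178, -0.0], [-0.178, -0.984, -0.0], [-0.0, 0.0, -1.0]]
ft_force: [-0.4, 0.0, -2.6]
grip_width: 0.025
```

```bash
python3 - <<'E'
from st import *
delta(.6014,.1159,.2067)
E
```

```text
t 11.7 p [0.5972 0.1165 0.2059] ang -0.1786 z [-0.0001 -0.0001 -1.    ] f [-0.3752  0.0228 -2.5989] ftool [-0.3731  0.044   2.599 ] tq [-0.0782  0.3174 -0.1283] w 0.025
tool delta cm [ 0.4227 -0.0142 -0.0758]
```

Call:
step_arm(increments=[{"x": 0.1,"y": 0,"z": 0,"wx": 0,"wy": 0,"wz": 0,"gripper": 1},{"x": 0.1,"y": 0,"z": 0,"wx": 0,"wy": 0,"wz": 0,"gripper": 1},{"x": 0,"y": 0,"z": 0,"wx": 0,"wy": 0,"wz": 0,"gripper": 1}])

```text
time_s: 12.0
position: [0.5992, 0.1162, 0.2059]
tool_rot: [[0.984, -0.178, 0.0], [-0.178, -0.984, -0.0], [0.0, 0.0, -1.0]]
ft_force: [-1.3, -0.2, -2.6]
grip_width: 0.0253
```

```bash
python3 - <<'E'
from st import *
delta(.6014,.1159,.2067)
E
```

```text
t 12.0 p [0.5992 0.1162 0.2059] ang -0.1785 z [ 0.     -0.0001 -1.    ] f [-1.3225 -0.2007 -2.5875] ftool [-1.2659  0.432   2.5875] tq [-0.0944  0.3215 -0.1464] w 0.0253
tool delta cm [ 0.2223 -0.0113 -0.0759]
```

Call:
step_arm(increments=[{"x": 0.1,"y": 0,"z": 0,"wx": 0,"wy": 0,"wz": 0,"gripper": 1},{"x": 0.1,"y": 0,"z": 0,"wx": 0,"wy": 0,"wz": 0,"gripper": 1},{"x": 0,"y": 0,"z": 0,"wx": 0,"wy": 0,"wz": 0,"gripper": 1}])

```text
time_s: 12.3
position: [0.6011, 0.1159, 0.206]
tool_rot: [[0.984, -0.177, -0.0], [-0.177, -0.984, -0.0], [-0.0, 0.0, -1.0]]
ft_force: [-3.1, -1.0, -3.5]
grip_width: 0.0252
```

```bash
python3 - <<'E'
from st import *
delta(.6014,.1159,.2067)
E
```

```text
t 12.3 p [0.6011 0.1159 0.206 ] ang -0.1783 z [-0.0003 -0.0001 -1.    ] f [-3.0831 -0.9847 -3.5124] ftool [-2.8587  1.515   3.5135] tq [-0.161   0.4544 -0.1022] w 0.0252
tool delta cm [ 0.0333 -0.0082 -0.0711]
```

Call:
step_arm(increments=[{"x": 0.1,"y": 0,"z": 0,"wx": 0,"wy": 0,"wz": 0,"gripper": 1},{"x": 0,"y": 0,"z": 0,"wx": 0,"wy": 0,"wz": 0,"gripper": 1},{"x": 0,"y": 0,"z": 0,"wx": 0,"wy": 0,"wz": 0,"gripper": 1}])

```text
time_s: 12.6
position: [0.6015, 0.1158, 0.2059]
tool_rot: [[0.984, -0.177, -0.002], [-0.177, -0.984, -0.0], [-0.002, 0.0, -1.0]]
ft_force: [-6.2, -1.1, -0.9]
grip_width: 0.0253
```

```bash
python3 - <<'E'
from st import *
delta(.6014,.1159,.2067)
E
```

```text
t 12.6 p [0.6015 0.1158 0.2059] ang -0.1779 z [-0.0021 -0.0001 -1.    ] f [-6.1672 -1.1006 -0.9042] ftool [-5.8732  2.1744  0.9174] tq [-0.1635  1.0564  0.0135] w 0.0253
tool delta cm [-0.0158 -0.005  -0.0759]
```

Fx is about 6 N and centred, so the short rail is closed and flush. Now I'll press in y.

Call:
step_arm(increments=[{"x": 0,"y": -0.08,"z": 0,"wx": 0,"wy": 0,"wz": 0,"gripper": 1},{"x": 0,"y": -0.08,"z": 0,"wx": 0,"wy": 0,"wz": 0,"gripper": 1},{"x": 0,"y": 0,"z": 0,"wx": 0,"wy": 0,"wz": 0,"gripper": 1},{"x": 0,"y": 0,"z": 0,"wx": 0,"wy": 0,"wz": 0,"gripper": 1}])

```text
time_s: 13.0
position: [0.6018, 0.117, 0.2057]
tool_rot: [[0.984, -0.177, -0.003], [-0.177, -0.984, -0.001], [-0.002, 0.001, -1.0]]
ft_force: [-5.6, -3.6, -1.4]
grip_width: 0.0252
```

```bash
python3 - <<'E'
from st import *
delta(.6014,.1159,.2067)
E
```

```text
t 13.0 p [0.6018 0.117  0.2057] ang -0.1779 z [-0.0027 -0.001  -1.    ] f [-5.5847 -3.5705 -1.415 ] ftool [-4.861   4.5005  1.4336] tq [-0.6102  1.0545  0.0625] w 0.0252
tool delta cm [-0.0199  0.1174 -0.095 ]
```

Call:
step_arm(increments=[{"x": 0,"y": -0.05,"z": 0,"wx": 0,"wy": 0,"wz": 0,"gripper": 1},{"x": 0,"y": 0,"z": 0,"wx": 0,"wy": 0,"wz": 0,"gripper": 1},{"x": 0,"y": 0,"z": 0,"wx": 0,"wy": 0,"wz": 0,"gripper": 1}])

```text
time_s: 13.3
position: [0.6019, 0.1172, 0.2058]
tool_rot: [[0.984, -0.177, -0.003], [-0.177, -0.984, -0.002], [-0.003, 0.002, -1.0]]
ft_force: [-6.9, -5.5, -0.3]
grip_width: 0.025
```

```bash
python3 - <<'E'
from st import *
delta(.6014,.1159,.2067)
E
```

```text
t 13.3 p [0.6019 0.1172 0.2058] ang -0.1779 z [-0.003  -0.0018 -1.    ] f [-6.8977 -5.5289 -0.2679] ftool [-5.8097  6.6616  0.2986] tq [-0.908   1.2142  0.1052] w 0.025
tool delta cm [-0.0236  0.1356 -0.0928]
```

Call:
step_arm(increments=[{"x": 0.05,"y": -0.03,"z": 0,"wx": 0,"wy": 0,"wz": 0,"gripper": 1},{"x": 0,"y": -0.03,"z": 0,"wx": 0,"wy": 0,"wz": 0,"gripper": 1},{"x": 0,"y": 0,"z": 0,"wx": 0,"wy": 0,"wz": 0,"gripper": 1},{"x": 0,"y": 0,"z": 0,"wx": 0,"wy": 0,"wz": 0,"gripper": 1}])

```text
time_s: 13.7
position: [0.6022, 0.1173, 0.2058]
tool_rot: [[0.984, -0.177, -0.004], [-0.177, -0.984, -0.003], [-0.004, 0.003, -1.0]]
ft_force: [-9.2, -8.8, 1.1]
grip_width: 0.0251
```

```bash
python3 - <<'E'
from st import *
delta(.6014,.1159,.2067)
E
```

```text
t 13.7 p [0.6022 0.1173 0.2058] ang -0.1779 z [-0.0044 -0.0027 -1.    ] f [-9.156  -8.8426  1.0699] ftool [-7.4503 10.3271 -1.0062] tq [-1.4597  1.6347  0.0894] w 0.0251
tool delta cm [-0.0508  0.1551 -0.0899]
```

Call:
step_arm(increments=[{"x": 0.03,"y": 0,"z": 0,"wx": 0,"wy": 0,"wz": 0,"gripper": 1},{"x": 0,"y": 0,"z": 0,"wx": 0,"wy": 0,"wz": 0,"gripper": 1},{"x": 0,"y": 0,"z": 0,"wx": 0,"wy": 0,"wz": 0,"gripper": 1},{"x": 0,"y": 0,"z": 0,"wx": 0,"wy": 0,"wz": 0,"gripper": 1},{"x": 0,"y": 0,"z": 0,"wx": 0,"wy": 0,"wz": 0,"gripper": 1},{"x": 0,"y": 0,"z": 0,"wx": 0,"wy": 0,"wz": 0,"gripper": 1},{"x": 0,"y": 0,"z": 0,"wx": 0,"wy": 0,"wz": 0,"gripper": 1},{"x": 0,"y": 0,"z": 0,"wx": 0,"wy": 0,"wz": 0,"gripper": 1},{"x": 0,"y": 0,"z": 0,"wx": 0,"wy": 0,"wz": 0,"gripper": 1},{"x": 0,"y": 0,"z": 0,"wx": 0,"wy": 0,"wz": 0,"gripper": 1},{"x": 0,"y": 0,"z": 0,"wx": 0,"wy": 0,"wz": 0,"gripper": 1},{"x": 0,"y": 0,"z": 0,"wx": 0,"wy": 0,"wz": 0,"gripper": 1},{"x": 0,"y": 0,"z": 0,"wx": 0,"wy": 0,"wz": 0,"gripper": 1}])

```text
time_s: 15.0
position: [0.6023, 0.1173, 0.2058]
tool_rot: [[0.984, -0.177, -0.005], [-0.177, -0.984, -0.003], [-0.005, 0.003, -1.0]]
ft_force: [-10.8, -8.1, 2.5]
grip_width: 0.0249
```

```bash
python3 - <<'E'
from st import *
delta(.6014,.1159,.2067)
grab('side','side4');crop('side4',200,190,350,330,4,'c7')
E
```

```text
t 15.0 p [0.6023 0.1173 0.2058] ang -0.1779 z [-0.0051 -0.0026 -1.    ] f [-10.8311  -8.1024   2.4604] ftool [-9.237   9.8999 -2.3842] tq [-1.3825  1.7926  0.1141] w 0.0249
tool delta cm [-0.064   0.1576 -0.0925]
```

View pics/c7.png

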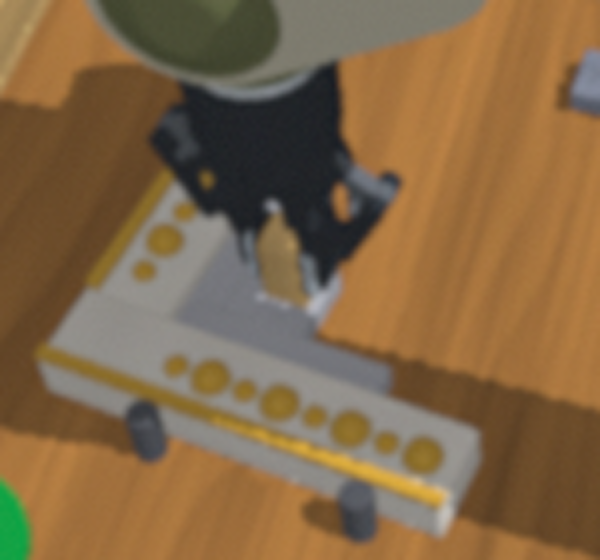

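The square is seated in the corner with both arms against the rails, short-rail inner edge meeting the long rail near c7 (180,318). I'll add a slightly firmer hold, then retreat.

Call:
step_arm(increments=[{"x": 0,"y": -0.03,"z": 0,"wx": 0,"wy": 0,"wz": 0,"gripper": 1},{"x": 0,"y": 0,"z": 0,"wx": 0,"wy": 0,"wz": 0,"gripper": 1},{"x": 0,"y": 0,"z": 0,"wx": 0,"wy": 0,"wz": 0,"gripper": 1},{"x": 0,"y": 0,"z": 0,"wx": 0,"wy": 0,"wz": 0,"gripper": 1},{"x": 0,"y": 0,"z": 0,"wx": 0,"wy": 0,"wz": 0,"gripper": 1},{"x": 0,"y": 0,"z": 0,"wx": 0,"wy": 0,"wz": 0,"gripper": 1},{"x": 0,"y": 0,"z": 0,"wx": 0,"wy": 0,"wz": 0,"gripper": 1},{"x": 0,"y": 0,"z": 0,"wx": 0,"wy": 0,"wz": 0,"gripper": 1},{"x": 0,"y": 0,"z": 0,"wx": 0,"wy": 0,"wz": 0,"gripper": 1},{"x": 0,"y": 0,"z": 0,"wx": 0,"wy": 0,"wz": 0,"gripper": 1},{"x": 0,"y": 0,"z": 0,"wx": 0,"wy": 0,"wz": 0,"gripper": 1}])

```text
time_s: 16.15
position: [0.6023, 0.1174, 0.2058]
tool_rot: [[0.984, -0.177, -0.005], [-0.177, -0.984, -0.003], [-0.005, 0.004, -1.0]]
ft_force: [-11.8, -10.2, 1.9]
grip_width: 0.0252
```

```bash
python3 - <<'E'
from st import *
st()
E
```

```text
t 16.15 p [0.6023 0.1174 0.2058] ang -0.1779 z [-0.0053 -0.003  -1.    ] f [-11.8316 -10.1994   1.9002] ftool [-9.8486 12.1394 -1.8066] tq [-1.6189  1.7871  0.0472] w 0.0252
```

Call:
step_arm(increments=[{"x": -0.1,"y": 0.1,"z": 0,"wx": 0,"wy": 0,"wz": 0,"gripper": 1},{"x": -0.2,"y": 0.2,"z": 0,"wx": 0,"wy": 0,"wz": 0,"gripper": 1},{"x": -0.4,"y": 0.4,"z": 0,"wx": 0,"wy": 0,"wz": 0,"gripper": 1},{"x": -0.6,"y": 0.6,"z": 0,"wx": 0,"wy": 0,"wz": 0,"gripper": 1},{"x": -0.7,"y": 0.7,"z": 0,"wx": 0,"wy": 0,"wz": 0,"gripper": 1},{"x": -0.4,"y": 0.4,"z": 0,"wx": 0,"wy": 0,"wz": 0,"gripper": 1},{"x": 0,"y": 0,"z": -1,"wx": 0,"wy": 0,"wz": 0,"gripper": 1},{"x": 0,"y": 0,"z": -2,"wx": 0,"wy": 0,"wz": 0,"gripper": 1},{"x": 0,"y": 0,"z": -2.5,"wx": 0,"wy": 0,"wz": 0,"gripper": 1},{"x": 0,"y": 0,"z": -2.5,"wx": 0,"wy": 0,"wz": 0,"gripper": 1},{"x": 0,"y": 0,"z": -2.5,"wx": 0,"wy": 0,"wz": 0,"gripper": 1},{"x": 0,"y": 0,"z": -1.2,"wx": 0,"wy": 0,"wz": 0,"gripper": 1},{"x": 0,"y": 0,"z": 0,"wx": 0,"wy": 0,"wz": 0,"gripper": 1}])

```text
time_s: 17.45
position: [0.5755, 0.0992, 0.3249]
tool_rot: [[0.984, -0.177, 0.004], [-0.177, -0.984, -0.0], [0.004, -0.001, -1.0]]
ft_force: [0.7, 0.1, -3.9]
grip_width: 0.0252
```

```bash
python3 - <<'E'
from st import *
delta(.5287,-.2648,.3236)
grab('side','side5');crop('side5',203,208,323,328,5,'c8')
E
```

```text
t 17.45 p [0.5755 0.0992 0.3249] ang -0.1784 z [ 0.0039 -0.     -1.    ] f [ 0.6914  0.0959 -3.9345] ftool [ 0.6485 -0.2145  3.9371] tq [ 0.0174  0.0033 -0.0307] w 0.0252
tool delta cm [ 1.8505 36.6586  0.1098]
```

View pics/c8.png

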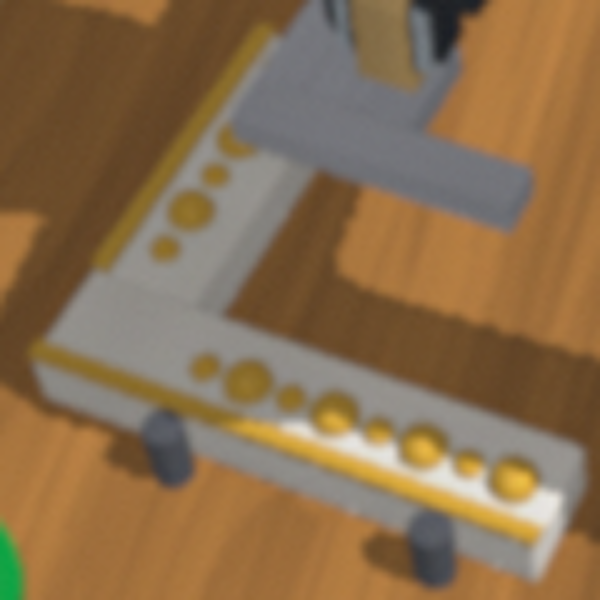

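The joint gap has gone in c8, where the short rail's end lies flush at (105,270)-(215,310). Next I'll carry the square back to the mat.

Call:
step_arm(increments=[{"x": 0.09,"y": 1.83,"z": 0,"wx": 0,"wy": 0,"wz": 0,"gripper": 1},{"x": 0.19,"y": 3.67,"z": 0,"wx": 0,"wy": 0,"wz": 0,"gripper": 1},{"x": 0.19,"y": 3.67,"z": 0,"wx": 0,"wy": 0,"wz": 0,"gripper": 1},{"x": 0.19,"y": 3.67,"z": 0,"wx": 0,"wy": 0,"wz": 0,"gripper": 1},{"x": 0.19,"y": 3.67,"z": 0,"wx": 0,"wy": 0,"wz": 0,"gripper": 1},{"x": 0.19,"y": 3.67,"z": 0,"wx": 0,"wy": 0,"wz": 0,"gripper": 1},{"x": 0.19,"y": 3.67,"z": 0,"wx": 0,"wy": 0,"wz": 0,"gripper": 1},{"x": 0.19,"y": 3.67,"z": 0,"wx": 0,"wy": 0,"wz": 0,"gripper": 1},{"x": 0.19,"y": 3.67,"z": 0,"wx": 0,"wy": 0,"wz": 0,"gripper": 1},{"x": 0.19,"y": 3.67,"z": 0,"wx": 0,"wy": 0,"wz": 0,"gripper": 1},{"x": 0.09,"y": 1.83,"z": 0,"wx": 0,"wy": 0,"wz": 0,"gripper": 1},{"x": 0,"y": 0,"z": 2.5,"wx": 0,"wy": 0,"wz": 0,"gripper": 1},{"x": 0,"y": 0,"z": 2.5,"wx": 0,"wy": 0,"wz": 0,"gripper": 1},{"x": 0,"y": 0,"z": 2.5,"wx": 0,"wy": 0,"wz": 0,"gripper": 1},{"x": 0,"y": 0,"z": 2,"wx": 0,"wy": 0,"wz": 0,"gripper": 1},{"x": 0,"y": 0,"z": 1,"wx": 0,"wy": 0,"wz": 0,"gripper": 1},{"x": 0,"y": 0,"z": 0.7,"wx": 0,"wy": 0,"wz": 0,"gripper": 1},{"x": 0,"y": 0,"z": 0,"wx": 0,"wy": 0,"wz": 0,"gripper": 1},{"x": 0,"y": 0,"z": 0,"wx": 0,"wy": 0,"wz": 0,"gripper": 1}])

```text
time_s: 19.4
position: [0.5291, -0.2653, 0.2117]
tool_rot: [[0.984, -0.177, 0.001], [-0.177, -0.984, -0.001], [0.001, 0.0, -1.0]]
ft_force: [0.1, -0.2, -3.3]
grip_width: 0.0253
```

```bash
python3 - <<'E'
from st import *
delta(.5287,-.2648,.2047)
E
```

```text
t 19.4 p [ 0.5291 -0.2653  0.2117] ang -0.1784 z [ 0.001  -0.0007 -1.    ] f [ 0.0699 -0.2056 -3.2862] ftool [0.1019 0.1883 3.2865] tq [-0.0648 -0.0278  0.0245] w 0.0253
tool delta cm [-0.0516 -0.0398  0.6978]
```

Call:
step_arm(increments=[{"x": 0,"y": 0,"z": 0.2,"wx": 0,"wy": 0,"wz": 0,"gripper": 1},{"x": 0,"y": 0,"z": 0.2,"wx": 0,"wy": 0,"wz": 0,"gripper": 1},{"x": 0,"y": 0,"z": 0.15,"wx": 0,"wy": 0,"wz": 0,"gripper": 1},{"x": 0,"y": 0,"z": 0.1,"wx": 0,"wy": 0,"wz": 0,"gripper": 1},{"x": 0,"y": 0,"z": 0,"wx": 0,"wy": 0,"wz": 0,"gripper": 1},{"x": 0,"y": 0,"z": 0,"wx": 0,"wy": 0,"wz": 0,"gripper": 1}])

```text
time_s: 20.0
position: [0.5289, -0.2652, 0.2048]
tool_rot: [[0.984, -0.178, 0.0], [-0.178, -0.984, -0.0], [0.0, 0.0, -1.0]]
ft_force: [-1.0, 0.2, 1.2]
grip_width: 0.0251
```

```bash
python3 - <<'E'
from st import *
st()
E
```

```text
t 20.0 p [ 0.5289 -0.2652  0.2048] ang -0.1785 z [ 0.0002 -0.0001 -1.    ] f [-1.022   0.1953  1.2097] ftool [-1.0402 -0.0106 -1.2099] tq [0.1626 0.2046 0.0079] w 0.0251
```

Call:
step_arm(increments=[{"x": 0,"y": 0,"z": 0.03,"wx": 0,"wy": 0,"wz": 0,"gripper": 1},{"x": 0,"y": 0,"z": 0,"wx": 0,"wy": 0,"wz": 0,"gripper": 3.5},{"x": 0,"y": 0,"z": 0,"wx": 0,"wy": 0,"wz": 0,"gripper": 4.5},{"x": 0,"y": 0,"z": 0,"wx": 0,"wy": 0,"wz": 0,"gripper": 5.5},{"x": 0,"y": 0,"z": 0,"wx": 0,"wy": 0,"wz": 0,"gripper": 6.5},{"x": 0,"y": 0,"z": 0,"wx": 0,"wy": 0,"wz": 0,"gripper": 6.5},{"x": 0,"y": 0,"z": 0,"wx": 0,"wy": 0,"wz": 0,"gripper": 6.5}])

```text
time_s: 20.7
position: [0.5289, -0.2653, 0.2042]
tool_rot: [[0.984, -0.178, -0.0], [-0.178, -0.984, 0.0], [-0.0, -0.0, -1.0]]
ft_force: [-0.4, -0.3, -0.9]
grip_width: 0.0652
```

Call:
step_arm(increments=[{"x": 0,"y": 0,"z": -1,"wx": 0,"wy": 0,"wz": 0,"gripper": 6.5},{"x": 0,"y": 0,"z": -2,"wx": 0,"wy": 0,"wz": 0,"gripper": 6.5},{"x": 0,"y": 0,"z": -3,"wx": 0,"wy": 0,"wz": 0,"gripper": 6.5},{"x": 0,"y": 0,"z": -4,"wx": 0,"wy": 0,"wz": 0,"gripper": 6.5},{"x": 0,"y": 0,"z": -4,"wx": 0,"wy": 0,"wz": 0,"gripper": 6.5},{"x": 0,"y": 0,"z": -2,"wx": 0,"wy": 0,"wz": 0,"gripper": 6.5},{"x": 0,"y": 3,"z": 0,"wx": 0,"wy": 0,"wz": 0,"gripper": 6.5},{"x": 0,"y": 4,"z": 0,"wx": 0,"wy": 0,"wz": 0,"gripper": 6.5},{"x": 0,"y": 4,"z": 0,"wx": 0,"wy": 0,"wz": 0,"gripper": 6.5},{"x": 0,"y": 4,"z": 0,"wx": 0,"wy": 0,"wz": 0,"gripper": 6.5},{"x": 0,"y": 2,"z": 0,"wx": 0,"wy": 0,"wz": 0,"gripper": 6.5},{"x": 0,"y": 0,"z": 0,"wx": 0,"wy": 0,"wz": 0,"gripper": 6.5},{"x": 0,"y": 0,"z": 0,"wx": 0,"wy": 0,"wz": 0,"gripper": 6.5}])

```text
time_s: 22.0
position: [0.4986, -0.4323, 0.3646]
tool_rot: [[0.984, -0.178, 0.0], [-0.178, -0.984, 0.0], [0.0, -0.0, -1.0]]
ft_force: [0.1, 0.4, -0.2]
grip_width: 0.0651
```

```bash
python3 - <<'E'
from st import *
from ov import *
st();grab('side','side6');grab('top','top6')
frame_view(['side6'],[(203,208,323,328)],'ov2',(.6594,.1578),-.174,0.0,3)
d=load('side6');b=cv2.resize(d['color'][90:210,270:400],None,fx=3,fy=3,interpolation=cv2.INTER_CUBIC)
a=cv2.imread('pics/ov2.png');cv2.imwrite('pics/c9.png',np.hstack([a,b]))
E
```

```text
t 22.0 p [ 0.4986 -0.4323  0.3646] ang -0.1789 z [ 0.0001  0.0002 -1.    ] f [ 0.0836  0.4051 -0.1921] ftool [ 0.0101 -0.4134  0.1922] tq [0.0062 0.0158 0.0084] w 0.0651
```

View pics/c9.png

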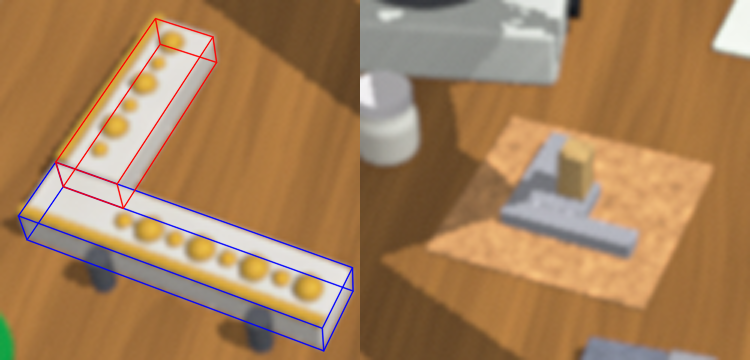

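In the last picture the short rail lies on the swing = 0 wireframe, from (56,160) to (156,18). The square is flat and free mid-mat, with its handle at (575,165). I'm handing the job in.

```bash
python3 -c "
from rig import env
print(env.close_job())"
```

```text
the job is handed in; nothing more can be done
None
```

The job is handed in at about 22 s of robot time: the joint is closed and the square is back on its mat, released. The hand-in gives no verdict, so this rests on my own checks.

- **Pressing:** I gripped the steel square by its handle, found flush against the long rail from the wrist moment, swung the short rail shut and held both arms pressed for about 2.5 s. The measured totals were about 9–10 N toward the short rail and 10–12 N toward the long rail. With friction taken off, I estimate roughly 4–8 N on each rail, though each rail's own force was not measured.
- **Setting down:** The square was lowered onto the mat until it took the weight, then let go. In the last picture it lies flat and the arm is well clear. The tool let go within about 1 mm of the mat centre I had measured.
- **Joint:** In the final side view the short rail matches a model drawn with the joint fully closed, and the gap is gone.
- **What disagreed:** The two cameras put the frame's angle about 0.014 rad apart (-0.160 and -0.174). The tool sat at -0.178 when flush, within 0.02 of either. The small remainder could be the square sitting slightly turned in the grip.

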